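# Slide the robot base plate out over the end of the ledge

### The arm

A 6-joint arm with a two-finger parallel gripper is mounted at the origin on the work surface. World frame = base frame: x ahead of the robot, y to its left, z up, the work surface at z = 0. Lengths are in m, angles in rad, forces in N, time in s.
With the tool pointing down it reaches from about 0.35 to 0.725 m from the base axis. Payload 6 kg.
Tool frame: the origin (TCP) lies midway between the tips of the shut fingers; the grasp point (between the pads) lies 19 mm behind it (arm.tcp_to_grasp is the distance from the TCP to the grasp point, in m); z points along the fingers, y is the line along which they close (so a half turn about z gives the same grasp; the last joint's range is limited). The gripper opens to 85 mm and grips with 20 to 120 N. Pads are 22 mm wide; open, the fingers measure 114 mm over their backs; the gripper's body (76 mm by 85 mm) begins 54 mm behind the grasp point. The pads swing forward as they close: fully open they stand 13 mm farther back than shut.
Start: joints at [1.571, 0.04, 0.085, 0, -1.615, -0.334], TCP at [0.197, 0.567, 0.231] pointing down, gripper open.
Joint ranges: [-2.56, 2.56], [-1.29, 2.01], [-1.08, 1.49], [-3.29, 1.98], [-2.81, -0.18], [-2.99, 2.99]. Speed limits (rad/s): [2.57, 2.57, 3.01, 3.14, 3.14, 3.14].

### API

Orientations are given as a unit quaternion [w, x, y, z].
In Python, from workcell import arm gives the robot as it stands.
- The arm moves only by the tool play_rows, never from a script. Its argument "deltas" is a list of rows, each a list of 3 entries, a list of its own where there are three numbers: the turn, a rotation vector about the world's x, y, z in rad, then the shift along the world's x, y, z in m, then the closure, from -1 (fully open) to 1 (shut), so that 0 is half open. In form: [[[wx, wy, wz], [x, y, z], jaw], ...]. A call has 1 to 5 rows; each row shifts and turns the commanded pose from where the row before left it; what a row does not reach is not made up. A row lasts 1/8 s, in which the tool goes at most 62.5 mm and 10.7 degrees, less where a joint would pass 70% of its speed; a pose out of reach is approached as far as the arm can. A call is refused whole if a number of a shift passes 0.0625 or a number of a turn 0.188, either way. A call with a gripper value outside its range is refused whole. The fingers move at their own pace and stop on an object; the grip force is fixed at half the most. Time passes only in rows, so rows that do not move let the fingers close. It gives the time, the measured TCP pose, the force, the opening and the grip force at its end, in the units of the state.
- arm.state(): the state, without advancing time (a new reading comes with each control period).
- arm.snapshot(name): name is "scene" or "top" or "wrist"; returns the picture (480x640x3 uint8, red, green, blue); there is no depth.
- arm.camera_model(name): a dict with "fovy" (degrees; the focal length in pixels is half the picture's height over the tangent of half this angle, whatever the lens; pixels are square), "cx", "cy" (the principal point, pixels), "position" and "rotation" of the camera in the world. Camera axes: x right, y down, z forward; pixel columns grow to the right and rows downward; lengths in m; the calibration is good to about 2 mm. A picture is of the moment at which its call begins: read the wrist's pose just before it. camera_model takes no time and is no camera call; for the wrist camera it gives the pose at the moment of the call.
- arm.finish_job(): hands the job in; it is judged then, once.
The state is a dict: "time": time; "qpos": joint angles; "joint_vel": joint speeds; "tau": joint torques, N m; "ee_pos": TCP position; "ee_rot": TCP orientation; "force": force on the tool from outside, world axes, zero at the start; "torque": the same for the moment, N m; "finger_gap": opening from 0.0 (shut) to 1.0 (fully open); "grip_force": force on a finger pad.
Only numpy, scipy, OpenCV 4.12 (cv2) and the standard library are available. Lean on these libraries where they do the work, as an engineer would, in place of code of your own. Each camera call takes 0.05 s, during which the arm holds its last target. There are 200 camera calls.

### The job

With the fingertips, push the aluminium base plate on the riser's lower ledge back until its long side lies flush against the upper step, then push it along the step towards the robot's left until its leading end sticks out about 40 mm past the end of the ledge, so that the two holes there can be reached from below. Only push it, never pick it up, leave it lying flat and still flush against the step, and leave everything else where it is.

Things in the scene. Friction and masses are not known exactly. Their poses are not given: they have to be found in the camera images.
- riser: fixed two-step wooden riser, 350 mm long, turned up to 0.25 rad. Origin at table height under the foot of the upper step's face; x points to the upper step (away from the robot), y along the ledge to its open end, z up. Lower ledge: x -130 to 0 mm, top 45 mm above the table. Upper step: x 0 to 120 mm, top 70 mm, its upright face at x = 0. Both: y -190 to +160 mm.
- ledge_end (a point): point on the ledge's top at its open end (the robot's left), at the foot of the upper step's upright face: riser x 0, y 160, z 45 mm; same axes as the riser. Beyond it along y is open air above the table; the plate is to stick out past here.
- plate: loose flat aluminium plate with holes, 90 mm (x) by 140 mm (y) by 5 mm thick, 0.1 to 0.21 kg, lying on the ledge, up to 0.14 rad askew, 5 to 35 mm short of the upper step. Origin at the centre of its underside; leading end at y +70 mm with two 10 mm holes 18 mm from it. Flush against the step its origin is at riser x = -45 mm. Slides with ordinary friction (under 4 N).
- wheel: loose small black rubber wheel, 24 mm across, 12 mm high, lying flat on the ledge near its front edge, some 35 mm before the +y end; the plate, once flush against the step, passes it with about 10 mm to spare. Origin at the centre of its underside. Leave it alone.
- standoff: loose brass standoff, 10 mm across, 25 mm high, upright on the front corner of the ledge at the -y end. Origin at the centre of its underside. Leave it alone.
- motor: loose yellow gear motor, about 23 x 68 x 19 mm, lying on the upper step. Origin at the underside. Leave it alone.
- bottle: loose white plastic jar, 42 mm across, 75 mm high, upright on the upper step. Origin at the centre of its underside. Leave it alone.
- cup: loose blue drinking cup, 76 mm across, 100 mm high, on the table off the -y end of the riser. Origin at the centre of its underside. Leave it alone.
- display: loose display module, 36 x 80 x 11 mm, flat on the table in front of the riser. Origin at the centre of its underside. Leave it alone.
- battery: loose black battery holder, 50 x 58 mm, 17 mm high, on the table off the +y end of the riser. Origin at the centre of its underside. Leave it alone.
- screwdriver: loose red screwdriver, 170 mm long, lying on the table in front of the riser. Origin at the underside. Leave it alone.

How it is judged:
By the outcome, as a careful person would: the job done as asked, in the order asked, and still so for the second after the job is handed in, with the robot touching nothing.
It also fails if it takes over 58 s, if anything falls off the work surface, if the arm or the gripper's body presses on something with over 40 N, if the wrist force passes 120 N, or if a joint passes its speed limit or range.

## Working session

There is one attempt and no reset: what is moved stays moved. The work goes in short steps, Python scripts to look and compute and a tool call to move; the robot and the scene stay as the last step left them, time stands still between calls to the robot, and variables do not carry over. Pictures are saved under pics/ and viewed, at most 10 in all, crops included, and the job is handed in when it is done.

Besides the shell and the picture viewer there is one more tool, called after "Call:" by a JSON object that holds its "api" and its "payload", one argument or row to a line. play_rows: Moves the arm, as the interface text tells. Its arguments: {"type":"object","properties":{"deltas":{"type":"array"}},"required":["deltas"]}

```bash
mkdir -p pics; ls; python3 - <<'E'
from workcell import arm
import cv2
for n in("top","scene"):
    m=arm.camera_model(n);print(n,m)
    cv2.imwrite(f"pics/{n}0.png",arm.snapshot(n)[:,:,::-1])
print(arm.state())
E
```

```text
pics
top {'fovy': 55.947319842897734, 'cx': 321.96900517504776, 'cy': 247.91714458299177, 'position': array([0.51034061, 0.02006395, 0.8592596 ]), 'rotation': array([ 0.03870044, -0.69857064,  0.71385573, -0.0301883 ])}
scene {'fovy': 56.106058427226145, 'cx': 316.47955170702676, 'cy': 242.67304083098617, 'position': array([ 1.04856358, -0.31090223,  0.55842182]), 'rotation': array([-0.36524488,  0.81322917,  0.41173568, -0.18901911])}
{'time': 0.1, 'qpos': array([ 1.57075168e+00,  4.08015030e-02,  8.38874828e-02, -3.75963102e-04,
       -1.61551688e+00, -3.33719793e-01]), 'joint_vel': array([ 0.00289576, -0.00241776,  0.0025925 ,  0.00312052, -0.00085468,
       -0.0015166 ]), 'tau': array([-5.72375327e-03, -3.69347692e+01,  3.48278725e+01,  6.95157811e+00,
       -4.53456072e-03, -4.85513027e-06]), 'ee_pos': array([0.19639503, 0.56662781, 0.23034412]), 'ee_rot': array([ 8.37123511e-04,  9.86108473e-01, -1.66100498e-01, -4.94706788e-05]), 'force': array([ 0.52838526,  0.03169998, -0.77771895]), 'torque': array([0.05009309, 0.02263271, 0.03633865]), 'grip_force': 0.0, 'finger_gap': 1.0002925968141576}
```

View pics/top0.png

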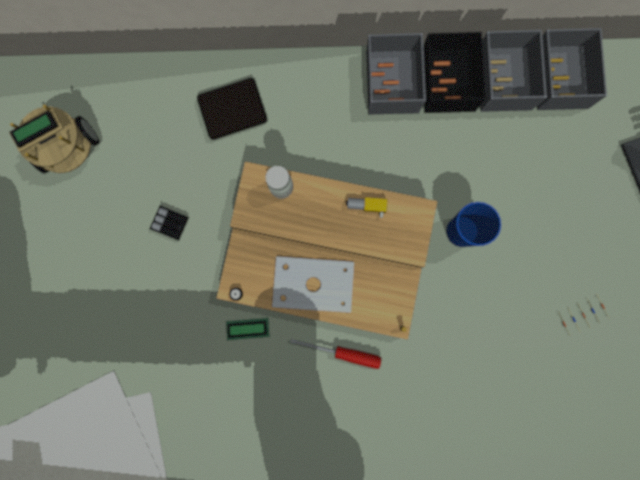

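View pics/scene0.png

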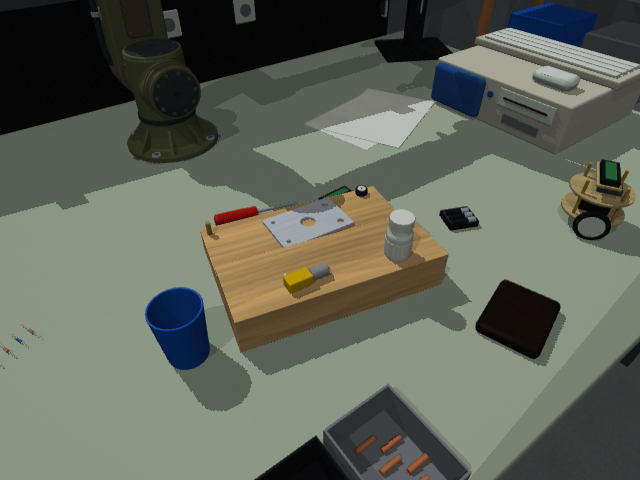

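The top view shows the plate with corners near (275,257), (354,260), (352,312) and (273,309). The step edge runs from (232,228) to (425,265). The wheel is at (236,294), the standoff at (402,323), the bottle at (279,181) and the motor at (368,204). Next I'll measure the plate and riser.

```bash
cat > h.py <<'E'
import cv2,numpy as np
from workcell import arm
from scipy.spatial.transform import Rotation as R
def cam(n):
    m=arm.camera_model(n); q=m['rotation']
    return m,R.from_quat([q[1],q[2],q[3],q[0]])
def ray(mr,px,z):
    m,r=mr; f=240/np.tan(np.radians(m['fovy']/2)); px=np.atleast_2d(px).astype(float)
    d=r.apply(np.c_[(px[:,0]-m['cx'])/f,(px[:,1]-m['cy'])/f,np.ones(len(px))])
    return m['position']+d*((z-m['position'][2])/d[:,2])[:,None]
def proj(mr,P):
    m,r=mr; f=240/np.tan(np.radians(m['fovy']/2)); c=r.inv().apply(np.atleast_2d(P)-m['position'])
    return np.c_[m['cx']+f*c[:,0]/c[:,2],m['cy']+f*c[:,1]/c[:,2]]
def biggest(mask):
    c,_=cv2.findContours(mask,cv2.RETR_EXTERNAL,cv2.CHAIN_APPROX_NONE)
    return max(c,key=cv2.contourArea)[:,0,:]
def plate(img,mr,roi):
    hsv=cv2.cvtColor(img,cv2.COLOR_RGB2HSV); x0,y0,x1,y1=roi
    m=((hsv[...,1]<45)&(hsv[...,2]>110)).astype(np.uint8)*255
    k=np.zeros_like(m);k[y0:y1,x0:x1]=m[y0:y1,x0:x1]
    k=cv2.morphologyEx(k,cv2.MORPH_OPEN,np.ones((5,5)))
    return ray(mr,biggest(k),0.05)[:,:2]
E
python3 - <<'E'
from h import *
img=cv2.imread('pics/top0.png')[:,:,::-1].copy(); mr=cam('top')
hsv=cv2.cvtColor(img,cv2.COLOR_RGB2HSV)
print([hsv[y,x].tolist() for x,y in((300,300),(330,275),(250,270),(300,215),(200,280),(230,250))])
P=plate(img,mr,(255,240,375,325)); r=cv2.minAreaRect((P*1000).astype(np.float32)); print(r,cv2.boxPoints(r))
w=((hsv[...,0]<25)&(hsv[...,1]>70)&(hsv[...,2]>60)).astype(np.uint8)*255
w[:150]=0;w[345:]=0;w[:,:205]=0;w[:,445:]=0
w=cv2.morphologyEx(w,cv2.MORPH_CLOSE,np.ones((5,5)))
c=biggest(cv2.morphologyEx(w,cv2.MORPH_OPEN,np.ones((5,5))))
q=cv2.approxPolyDP(cv2.convexHull(c),4,True)[:,0];
for p in q: print(p,ray(mr,p,.045)[0,:2].round(4),ray(mr,p,.07)[0,:2].round(4))
for n,p,z in(('wheel',(236,294),.057),('stand',(402,319),.07),('bottle',(278,175),.145),('edge',(232,228),.07),('edge',(425,265),.07)):print(n,ray(mr,p,z)[0].round(4))
cv2.imwrite('pics/c.png',cv2.resize(img[150:350,205:445,::-1],None,fx=3.2,fy=3,interpolation=2)[:600,:800])
E
```

```text
[[94, 18, 114], [93, 16, 163], [19, 113, 160], [18, 116, 134], [53, 28, 144], [18, 116, 150]]
((525.5263671875, 46.785430908203125), (140.94520568847656, 91.3696060180664), 84.58782958984375) [[473.39825  -19.064018]
 [564.36053  -27.681984]
 [577.6545   112.63488 ]
 [486.6922   121.252846]]
[245 162] [0.7528 0.168 ] [0.7454 0.1634]
[436 201] [ 0.6713 -0.1806] [ 0.6664 -0.1745]
[407 338] [ 0.4264 -0.1182] [ 0.4289 -0.114 ]
[217 298] [0.5039 0.2195] [0.5041 0.2134]
wheel [0.5103 0.1828 0.057 ]
stand [ 0.4614 -0.1066  0.07  ]
bottle [0.7002 0.0965 0.145 ]
edge [0.6265 0.187  0.07  ]
edge [ 0.5537 -0.1502  0.07  ]
```

View pics/c.png

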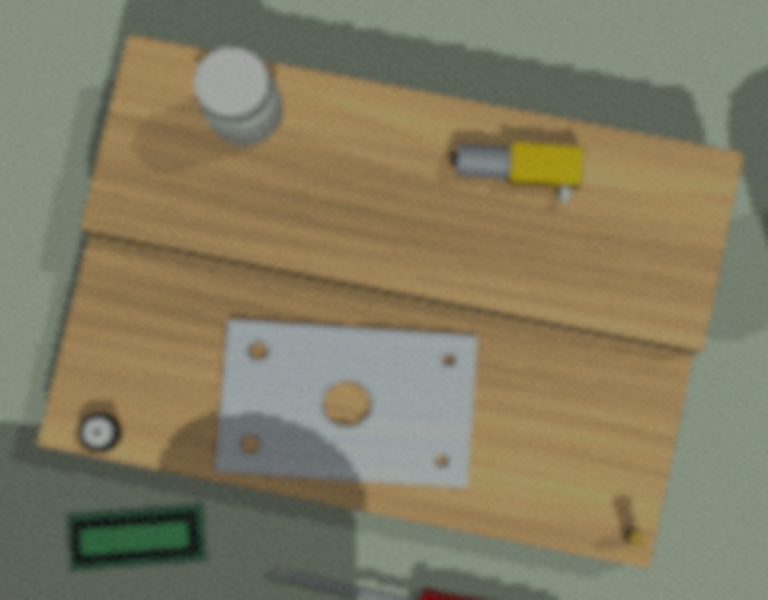

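The plate comes out at 141 x 91 mm, which matches its given size. The riser origin is about (0.594, 0.036) at yaw -0.2285. In the riser frame the plate centre is about (-69, -5) mm at +0.134 rad, and the wheel is at about (-115, 124) mm. First I'll touch the free part of the ledge with the open gripper to get the fingertip height.

Call:
{"api": "play_rows", "payload": {
  "deltas": [
    [[0,0,0.035],[0.025,-0.055,0],-1],
    [[0,0,0.035],[0.025,-0.055,0],-1],
    [[0,0,0.035],[0.025,-0.055,0],-1],
    [[0,0,0],[0.025,-0.055,0],-1],
    [[0,0,0],[0.025,-0.055,0],-1]
  ]
}}

```text
time: 0.72
ee_pos: [0.3218, 0.29, 0.231]
ee_rot: [0.0, 0.994, -0.114, -0.0]
force: [1.5, 1.1, 0.2]
finger_gap: 1.001
grip_force: 0.0
```

Call:
{"api": "play_rows", "payload": {
  "deltas": [
    [[0,0,0],[0.028,-0.055,0],-1],
    [[0,0,0],[0.028,-0.055,0],-1],
    [[0,0,0],[0.028,-0.055,0],-1],
    [[0,0,0],[0.028,-0.055,0],-1],
    [[0,0,0],[0.028,-0.055,0],-1]
  ]
}}

```text
time: 1.35
ee_pos: [0.462, 0.0149, 0.2312]
ee_rot: [-0.0, 0.993, -0.114, 0.0]
force: [1.1, 0.9, 0.0]
finger_gap: 1.0
grip_force: 0.0
```

Call:
{"api": "play_rows", "payload": {
  "deltas": [
    [[0,0,0],[0.0275,-0.055,0],-1],
    [[0,0,0],[0.0275,-0.055,-0.04],-1],
    [[0,0,0],[0,0,-0.06],-1],
    [[0,0,0],[0,0,-0.06],-1],
    [[0,0,0],[0,0,-0.021],-1]
  ]
}}

```text
time: 1.98
ee_pos: [0.5096, -0.0854, 0.0511]
ee_rot: [0.0, 0.993, -0.115, -0.004]
force: [0.7, 0.3, 1.5]
finger_gap: 0.994
grip_force: 0.0
```

Call:
{"api": "play_rows", "payload": {
  "deltas": [
    [[0,0,0],[0,0,-0.008],-1],
    [[0,0,0],[0,0,-0.004],-1],
    [[0,0,0],[0,0,0],-1]
  ]
}}

```text
time: 2.35
ee_pos: [0.5131, -0.0848, 0.0452]
ee_rot: [-0.0, 0.993, -0.114, 0.001]
force: [-1.0, -0.6, 1.3]
finger_gap: 0.997
grip_force: 0.0
```

Call:
{"api": "play_rows", "payload": {
  "deltas": [
    [[0,0,0],[-0.002,-0.008,0],-1],
    [[0,0,0],[0,0,0],-1]
  ]
}}

```text
time: 2.6
ee_pos: [0.5107, -0.0935, 0.0449]
ee_rot: [-0.0, 0.993, -0.114, 0.001]
force: [0.0, 0.4, 0.7]
finger_gap: 1.0
grip_force: 0.0
```

Call:
{"api": "play_rows", "payload": {
  "deltas": [
    [[0,0,0],[0,0,-0.004],-1],
    [[0,0,0],[0,0,0],-1]
  ]
}}

```text
time: 2.85
ee_pos: [0.5102, -0.093, 0.0397]
ee_rot: [0.0, 0.993, -0.114, -0.0]
force: [-0.3, 0.2, -0.4]
finger_gap: 1.001
grip_force: 0.0
```

Call:
{"api": "play_rows", "payload": {
  "deltas": [
    [[0,0,0],[0,0,-0.004],-1],
    [[0,0,0],[0,0,0],-1]
  ]
}}

```text
time: 3.1
ee_pos: [0.5102, -0.0929, 0.0356]
ee_rot: [0.0, 0.993, -0.114, -0.0]
force: [-1.1, -0.7, -0.0]
finger_gap: 0.996
grip_force: 0.0
```

Call:
{"api": "play_rows", "payload": {
  "deltas": [
    [[0,0,0],[0,0,-0.002],-1],
    [[0,0,0],[0,0,0],-1]
  ]
}}

```text
time: 3.35
ee_pos: [0.5104, -0.0929, 0.034]
ee_rot: [0.0, 0.993, -0.114, -0.0]
force: [0.9, 0.1, 0.6]
finger_gap: 0.999
grip_force: 0.0
```

Call:
{"api": "play_rows", "payload": {
  "deltas": [
    [[0,0,0],[0,0,-0.002],-1],
    [[0,0,0],[0,0,0],-1]
  ]
}}

```text
time: 3.6
ee_pos: [0.5104, -0.093, 0.0321]
ee_rot: [0.0, 0.993, -0.114, -0.0]
force: [-0.6, -0.3, -0.3]
finger_gap: 1.002
grip_force: 0.0
```

Call:
{"api": "play_rows", "payload": {
  "deltas": [
    [[0,0,0],[0,0,-0.0015],-1],
    [[0,0,0],[0,0,0],-1]
  ]
}}

```text
time: 3.85
ee_pos: [0.5106, -0.0931, 0.0319]
ee_rot: [0.0, 0.993, -0.114, 0.0]
force: [-4.0, 0.6, 7.7]
finger_gap: 0.999
grip_force: 3.6
```

Contact comes at TCP z = 0.032, as expected with the open pads 13 mm back. Now I'll lift and go in front of the plate.

Call:
{"api": "play_rows", "payload": {
  "deltas": [
    [[0,0,0],[0,0,0.06],-1],
    [[0,0,0],[-0.025,0.05,0],-1],
    [[0,0,0],[-0.025,0.055,0],-1],
    [[0,0,0],[-0.024,0.055,0],-1],
    [[0,0,0],[0,0,0],-1]
  ]
}}

```text
time: 4.47
ee_pos: [0.4355, 0.0703, 0.0911]
ee_rot: [-0.001, 0.994, -0.111, 0.001]
force: [0.5, 0.5, 0.9]
finger_gap: 1.001
grip_force: 0.0
```

```bash
python3 - <<'E'
from h import *
mr=cam('wrist'); i=arm.snapshot('wrist'); cv2.imwrite('pics/w1.png',i[:,:,::-1])
s=arm.state();print(s['ee_pos'],s['ee_rot'])
xh=np.array([.974,-.2265]);yh=np.array([.2265,.974]);O=np.array([.5938,.0361])
for p in [(-130,160),(0,160),(0,-100)]: print(p,proj(mr,np.r_[O+xh*p[0]/1e3+yh*p[1]/1e3,.045]).round())
E
```

```text
[0.43608874 0.06879067 0.09104282] [-3.80406997e-04  9.93717234e-01 -1.11918336e-01  4.46931148e-04]
(-130, 160) [[-33. 213.]]
(0, 160) [[-118. -135.]]
(0, -100) [[ 592. -131.]]
```

View pics/w1.png

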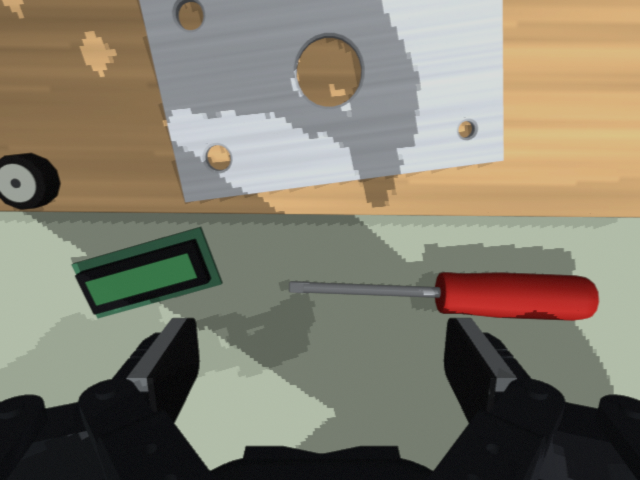

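The wrist view shows the ledge's front edge level at row ~214, where I predicted it. The plate's near edge runs from (185,202) to (503,160), and both fingers are inside its span. The wheel at (20,180) is clear. Going down and pushing.

Call:
{"api": "play_rows", "payload": {
  "deltas": [
    [[0,0,0.0],[0,-0.0015,-0.04],-1],
    [[0,0,0],[0,0,-0.0165],-1],
    [[0,0,0],[0,0,0],-1],
    [[0,0,0],[0,0,0],-1]
  ]
}}

```text
time: 5.03
ee_pos: [0.4374, 0.0652, 0.0355]
ee_rot: [-0.0, 0.993, -0.115, 0.001]
force: [0.7, 0.7, -0.1]
finger_gap: 0.999
grip_force: 0.0
```

Call:
{"api": "play_rows", "payload": {
  "deltas": [
    [[0,0,0.0],[0.0078,-0.0018,-0.001],-1],
    [[0,0,0],[0.0078,-0.0018,0],-1],
    [[0,0,0],[0.0078,-0.0018,0],-1],
    [[0,0,0],[0.0058,-0.0014,0],-1],
    [[0,0,0],[0.0058,-0.0014,0],-1]
  ]
}}

```text
time: 5.65
ee_pos: [0.4718, 0.0573, 0.0331]
ee_rot: [0.0, 0.993, -0.114, -0.0]
force: [-1.5, 0.6, -0.0]
finger_gap: 0.999
grip_force: 0.5
```

Call:
{"api": "play_rows", "payload": {
  "deltas": [
    [[0,0,0.0],[0.0058,-0.0014,0],-1],
    [[0,0,0],[0.0039,-0.0009,0],-1],
    [[0,0,0],[0,0,0],-1]
  ]
}}

```text
time: 6.02
ee_pos: [0.4814, 0.0548, 0.0331]
ee_rot: [0.0, 0.993, -0.114, 0.0]
force: [0.3, 0.2, -0.2]
finger_gap: 0.998
grip_force: 0.0
```

Call:
{"api": "play_rows", "payload": {
  "deltas": [
    [[0,0,0.0],[0.0039,-0.0009,0.001],-1],
    [[0,0,0],[0.0039,-0.0009,0],-1],
    [[0,0,0],[0.002,-0.0005,0],-1],
    [[0,0,0],[0,0,0],-1]
  ]
}}

```text
time: 6.52
ee_pos: [0.4912, 0.0527, 0.0343]
ee_rot: [0.0, 0.993, -0.114, 0.0]
force: [-0.8, -0.2, 1.0]
finger_gap: 1.003
grip_force: 0.2
```

Call:
{"api": "play_rows", "payload": {
  "deltas": [
    [[0,0,0],[0.002,-0.0005,0],-1],
    [[0,0,0],[0,0,0],-1]
  ]
}}

```text
time: 6.78
ee_pos: [0.4931, 0.0522, 0.0342]
ee_rot: [0.0, 0.993, -0.114, 0.0]
force: [-1.2, 0.8, 0.5]
finger_gap: 0.999
grip_force: 0.5
```

Call:
{"api": "play_rows", "payload": {
  "deltas": [
    [[0,0,0],[0.001,-0.0002,0],-1],
    [[0,0,0],[0,0,0],-1]
  ]
}}

```text
time: 7.02
ee_pos: [0.4939, 0.052, 0.0342]
ee_rot: [0.0, 0.993, -0.114, -0.0]
force: [-2.4, 0.7, 0.9]
finger_gap: 1.002
grip_force: 1.3
```

Call:
{"api": "play_rows", "payload": {
  "deltas": [
    [[0,0,0],[0.001,-0.0002,0],-1],
    [[0,0,0],[0,0,0],-1]
  ]
}}

```text
time: 7.28
ee_pos: [0.4942, 0.052, 0.0341]
ee_rot: [0.0, 0.993, -0.114, -0.001]
force: [-6.6, 1.7, 4.4]
finger_gap: 1.002
grip_force: 3.9
```

Call:
{"api": "play_rows", "payload": {
  "deltas": [
    [[0,0,0],[0.001,-0.0002,0],-1],
    [[0,0,0],[0,0,0],-1]
  ]
}}

```text
time: 7.52
ee_pos: [0.4944, 0.052, 0.034]
ee_rot: [0.0, 0.993, -0.114, -0.002]
force: [-11.9, 4.0, 7.7]
finger_gap: 1.003
grip_force: 6.7
```

The force rises to about 12 N at tool x ≈ -100 mm, so the plate is flush. Backing off to check.

Call:
{"api": "play_rows", "payload": {
  "deltas": [
    [[0,0,0],[-0.005,0.001,0],-1],
    [[0,0,0],[-0.04,0.009,0],-1],
    [[0,0,0],[0,0,0.06],-1],
    [[0,0,0],[0,0,0.06],-1],
    [[0,0,0],[0,0,0],-1]
  ]
}}

```text
time: 8.15
ee_pos: [0.4536, 0.0622, 0.1601]
ee_rot: [-0.002, 0.993, -0.114, 0.005]
force: [0.1, 0.2, -0.6]
finger_gap: 1.0
grip_force: 0.0
```

```bash
python3 - <<'E'
from h import *
mr=cam('wrist'); i=arm.snapshot('wrist'); cv2.imwrite('pics/w2.png',i[:,:,::-1])
s=arm.state();print(s['ee_pos'],s['ee_rot'],s['qpos'])
E
```

```text
[0.45223907 0.06214608 0.15683211] [-0.00151411  0.99346187 -0.11412705  0.00249852] [ 5.82308846e-01 -3.60263471e-01 -4.05029164e-01  8.85054153e-04
 -1.52025490e+00  7.59691805e-01]
```

View pics/w2.png

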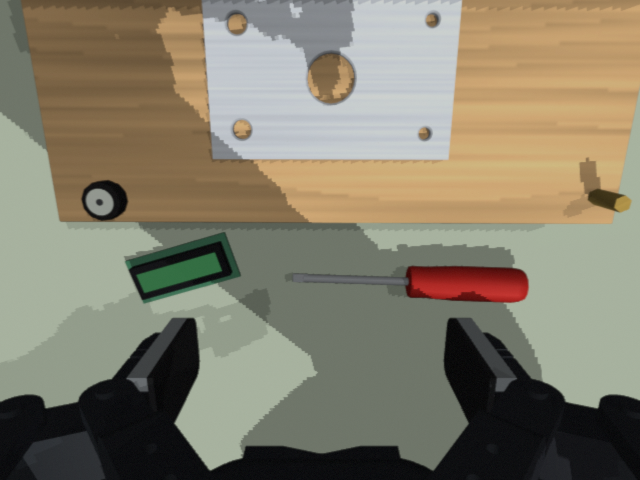

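The wrist view shows the plate's front edge level at row 160, from (212,160) to (449,160). It is parallel to the ledge front at row 221, so the plate is flush, and the wheel and standoff haven't moved. Now I'll work out the end-push start.

```bash
cat >> h.py <<'E'
xh=np.array([.974,-.2265]);yh=np.array([.2265,.974]);O=np.array([.5938,.0361])
def ris(w): d=np.atleast_2d(w)[:,:2]-O; return (np.c_[d@xh,d@yh]*1000).round(1)
def wor(x,y): return (O+xh*x/1e3+yh*y/1e3).round(4)
E
python3 - <<'E'
from h import *
mr=cam('wrist')
print(ris(ray(mr,[(212,160),(449,160)],.05)),ris(ray(mr,[(60,221),(612,223)],.045)))
print(arm.state()['ee_pos'],ris(arm.state()['ee_pos']))
for y in(-110,-125,0,49):print(y,wor(-45,y))
E
```

```text
[[-92.3  58. ]
 [-92.4 -79.7]] [[-129.9  156.4]
 [-131.2 -185.1]]
[0.45223907 0.06214608 0.15683211] [[-143.8   -6.7]]
-110 [ 0.5251 -0.0608]
-125 [ 0.5217 -0.0755]
0 [0.55   0.0463]
49 [0.5611 0.094 ]
```

Call:
{"api": "play_rows", "payload": {
  "deltas": [
    [[0,0,0.18],[0.015,-0.026,0],0],
    [[0,0,0.18],[0.015,-0.026,0],0],
    [[0,0,0.18],[0.015,-0.026,0],0],
    [[0,0,0.18],[0.014,-0.026,0],0],
    [[0,0,0.18],[0.013,-0.024,0],0]
  ]
}}

```text
time: 8.82
ee_pos: [0.523, -0.0675, 0.1527]
ee_rot: [-0.0, 0.943, 0.332, -0.001]
force: [0.2, -0.0, 0.2]
finger_gap: 0.501
grip_force: 0.0
```

Call:
{"api": "play_rows", "payload": {
  "deltas": [
    [[0,0,0.18],[0,0,0],0],
    [[0,0,0.18],[0,0,0],0],
    [[0,0,0.18],[0,0,0],0],
    [[0,0,0.131],[0,0,0],0],
    [[0,0,0],[0,0,0],0]
  ]
}}

```text
time: 9.45
ee_pos: [0.5226, -0.0665, 0.1529]
ee_rot: [-0.0, 0.784, 0.621, -0.001]
force: [0.4, -0.1, 0.1]
finger_gap: 0.499
grip_force: 0.0
```

```bash
python3 - <<'E'
from h import *
s=arm.state();q=s['ee_rot'];ty=R.from_quat([q[1],q[2],q[3],q[0]]).apply([0,1,0])
print(s['ee_pos'],ris(s['ee_pos']),s['qpos'],ty,xh,s['finger_gap'])
E
```

```text
[ 0.52262311 -0.06647826  0.15294147] [[ -46.1 -116. ]] [ 2.55639261e-01 -1.50203606e-01 -2.40168013e-01 -8.57421115e-05
 -1.48227050e+00  2.65601735e+00] [ 0.9736783  -0.22792288 -0.00131215] [ 0.974  -0.2265] 0.4987499261706521
```

Call:
{"api": "play_rows", "payload": {
  "deltas": [
    [[0,0,0],[0,0,-0.05],0],
    [[0,0,0],[0,0,-0.04],0],
    [[0,0,0],[0,0,-0.009],0],
    [[0,0,0],[0,0,0],0],
    [[0,0,0],[0,0,0],0]
  ]
}}

```text
time: 10.07
ee_pos: [0.5242, -0.0664, 0.0573]
ee_rot: [0.001, 0.783, 0.622, 0.001]
force: [0.5, 0.4, 0.2]
finger_gap: 0.499
grip_force: 0.0
```

Call:
{"api": "play_rows", "payload": {
  "deltas": [
    [[0,0,0],[0,0,-0.008],0],
    [[0,0,0],[0,0,0],0],
    [[0,0,0],[0,0,0],0]
  ]
}}

```text
time: 10.45
ee_pos: [0.5231, -0.0664, 0.0474]
ee_rot: [0.0, 0.783, 0.622, 0.0]
force: [-0.3, -0.5, -0.3]
finger_gap: 0.5
grip_force: 0.0
```

Call:
{"api": "play_rows", "payload": {
  "deltas": [
    [[0,0,0],[0,0,-0.002],0],
    [[0,0,0],[0,0,0],0]
  ]
}}

```text
time: 10.7
ee_pos: [0.5229, -0.0664, 0.045]
ee_rot: [-0.0, 0.783, 0.622, -0.0]
force: [-0.5, -1.1, 0.0]
finger_gap: 0.5
grip_force: 0.0
```

Call:
{"api": "play_rows", "payload": {
  "deltas": [
    [[0,0,0],[0,0,-0.002],0],
    [[0,0,0],[0,0,0],0]
  ]
}}

```text
time: 10.95
ee_pos: [0.5231, -0.0664, 0.0433]
ee_rot: [0.0, 0.783, 0.622, 0.0]
force: [-0.1, 0.1, 0.7]
finger_gap: 0.497
grip_force: 0.3
```

Call:
{"api": "play_rows", "payload": {
  "deltas": [
    [[0,0,0],[0,0,-0.002],0],
    [[0,0,0],[0,0,0],0]
  ]
}}

```text
time: 11.2
ee_pos: [0.5232, -0.0664, 0.0432]
ee_rot: [0.0, 0.783, 0.622, 0.0]
force: [-5.2, 2.2, 11.5]
finger_gap: 0.504
grip_force: 5.8
```

Call:
{"api": "play_rows", "payload": {
  "deltas": [
    [[0,0,0],[0,0,-0.002],0],
    [[0,0,0],[0,0,0],0]
  ]
}}

```text
time: 11.45
ee_pos: [0.5233, -0.0665, 0.0432]
ee_rot: [0.001, 0.783, 0.622, 0.0]
force: [-12.1, 4.7, 22.4]
finger_gap: 0.501
grip_force: 11.1
```

Ledge contact for the half-open gripper is at TCP z = 0.0432. I'll raise 2.5 mm above it and push along the step.

Call:
{"api": "play_rows", "payload": {
  "deltas": [
    [[0,0,0],[0,0,0.0063],0],
    [[0,0,0],[0.0023,0.0097,0],0],
    [[0,0,0],[0.0023,0.0097,0],0],
    [[0,0,0],[0.0023,0.0097,0],0],
    [[0,0,0],[0.0023,0.0097,0],0]
  ]
}}

```text
time: 12.08
ee_pos: [0.532, -0.0269, 0.0449]
ee_rot: [-0.0, 0.783, 0.622, -0.0]
force: [0.0, -1.7, -0.8]
finger_gap: 0.502
grip_force: 0.4
```

Call:
{"api": "play_rows", "payload": {
  "deltas": [
    [[0,0,0],[0.0023,0.0097,0],0],
    [[0,0,0],[0.0023,0.0097,0],0],
    [[0,0,0],[0.0023,0.0097,0],0],
    [[0,0,0],[0.0023,0.0097,0],0],
    [[0,0,0],[0,0,0],0]
  ]
}}

```text
time: 12.7
ee_pos: [0.5417, 0.0121, 0.0456]
ee_rot: [0.0, 0.783, 0.622, 0.0]
force: [0.3, -0.6, 0.5]
finger_gap: 0.501
grip_force: 0.0
```

```bash
python3 - <<'E'
from h import *
mr=cam('wrist'); i=arm.snapshot('wrist'); cv2.imwrite('pics/w3.png',i[:,:,::-1])
s=arm.state();print(s['ee_pos'],ris(s['ee_pos']),s['force'])
E
```

```text
[0.54163898 0.01174243 0.04558169] [[-45.3 -35.5]] [ 0.93456188 -0.06248802  0.76991156]
```

View pics/w3.png

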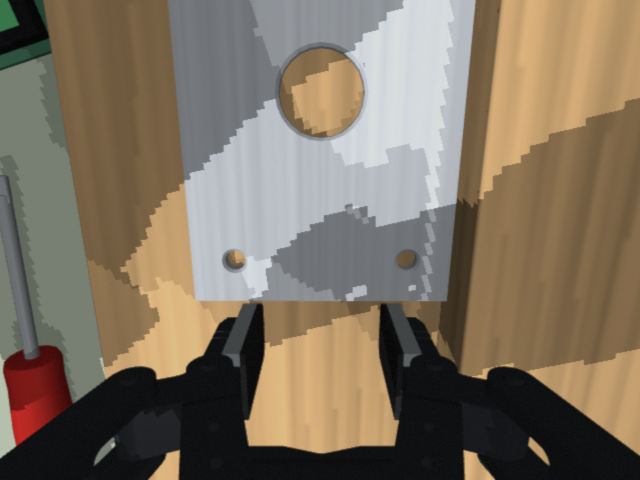

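The wrist view shows the plate square against both fingertips, with its trailing end level at row 300 and its right edge from (447,300) to (473,0) along the step foot. Continuing.

Call:
{"api": "play_rows", "payload": {
  "deltas": [
    [[0,0,0],[0.0023,0.0097,0],0],
    [[0,0,0],[0.0023,0.0097,0],0],
    [[0,0,0],[0.0023,0.0097,0],0],
    [[0,0,0],[0.0023,0.0097,0],0],
    [[0,0,0],[0.0023,0.0097,0],0]
  ]
}}

```text
time: 13.38
ee_pos: [0.5531, 0.0604, 0.0455]
ee_rot: [0.0, 0.783, 0.622, 0.0]
force: [-1.4, -2.1, 1.3]
finger_gap: 0.5
grip_force: 1.0
```

Call:
{"api": "play_rows", "payload": {
  "deltas": [
    [[0,0,0],[0.0023,0.0097,0],0],
    [[0,0,0],[0.0023,0.0097,0],0],
    [[0,0,0],[0.0012,0.0048,0],0],
    [[0,0,0],[0,0,0],0],
    [[0,0,0],[0,0,0],0]
  ]
}}

```text
time: 14.0
ee_pos: [0.5586, 0.0841, 0.0453]
ee_rot: [-0.0, 0.783, 0.622, 0.0]
force: [0.2, -1.1, 1.1]
finger_gap: 0.5
grip_force: 0.0
```

```bash
python3 - <<'E'
from h import *
mr=cam('wrist'); i=arm.snapshot('wrist'); cv2.imwrite('pics/w4.png',i[:,:,::-1])
s=arm.state();print(s['ee_pos'],ris(s['ee_pos']),s['force'])
i=arm.snapshot('top'); cv2.imwrite('pics/t4.png',cv2.resize(i[150:350,160:420,::-1],None,fx=3,fy=3,interpolation=2))
E
```

```text
[0.55863622 0.08399061 0.04529758] [[-45.1  38.7]] [ 0.04583983 -0.66622581 -0.29833003]
```

View pics/w4.png

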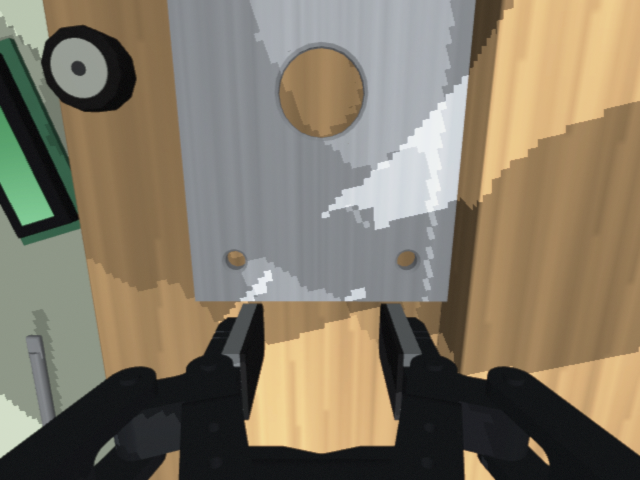

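View pics/t4.png

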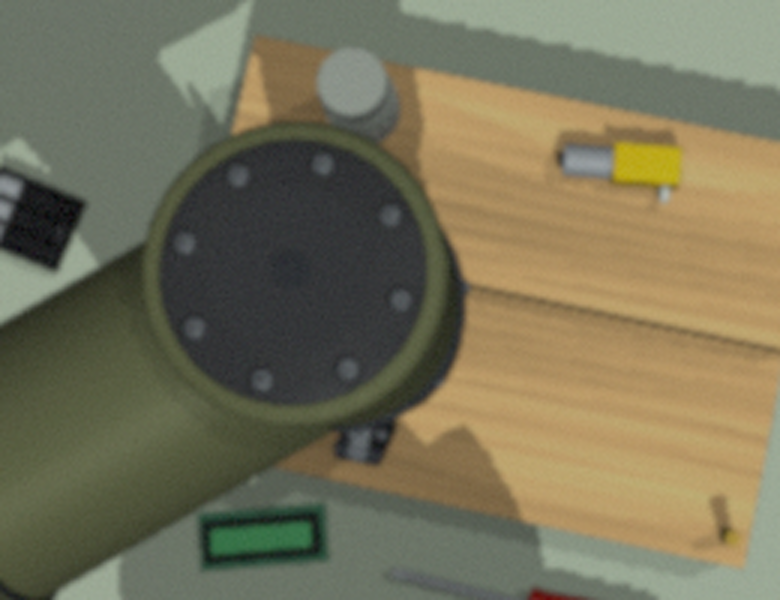

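The plate is square against the fingers, with its trailing end at row 301 and its right edge on the step foot, and the wheel is clear at (85,68). The arm hides the plate in the top view. I'll work out the remaining distance.

```bash
python3 - <<'E'
from h import *
mr=cam('wrist')
print(ris(ray(mr,[(197,301),(447,300),(473,3)],.05)),ris(ray(mr,[(236,259),(406,259)],.05)),ris(ray(mr,[(468,305),(503,0)],.07)))
E
```

```text
[[-88.8  51.4]
 [ -0.5  51.7]
 [ -1.  145. ]] [[-74.1  67.1]
 [-15.9  67. ]] [[-5.000e-01  5.910e+01]
 [-1.000e-01  1.409e+02]]
```

Call:
{"api": "play_rows", "payload": {
  "deltas": [
    [[0,0,0],[0.0012,0.0049,0],0],
    [[0,0,0],[0.001,0.0044,0],0],
    [[0,0,0],[0,0,0],0],
    [[0,0,0],[0,0,0],0]
  ]
}}

```text
time: 14.6
ee_pos: [0.561, 0.0935, 0.0455]
ee_rot: [-0.0, 0.783, 0.622, 0.0]
force: [-1.2, -0.1, 0.1]
finger_gap: 0.505
grip_force: 0.0
```

Call:
{"api": "play_rows", "payload": {
  "deltas": [
    [[0,0,0],[-0.002,-0.01,0],0],
    [[0,0,0],[-0.003,-0.014,0],0],
    [[0,0,0],[0,0,0.06],0],
    [[0,0,0],[0,0,0.06],0],
    [[0,0,0],[0,0,0.06],0]
  ]
}}

```text
time: 15.22
ee_pos: [0.5554, 0.068, 0.2276]
ee_rot: [0.0, 0.783, 0.622, 0.0]
force: [1.8, 0.8, 0.5]
finger_gap: 0.502
grip_force: 0.0
```

Call:
{"api": "play_rows", "payload": {
  "deltas": [
    [[0,0,0],[-0.012,-0.05,0],0],
    [[0,0,0],[-0.012,-0.05,0],0],
    [[0,0,0],[-0.012,-0.05,0],0],
    [[0,0,0],[-0.012,-0.05,0],0],
    [[0,0,0],[0,0,0],0]
  ]
}}

```text
time: 15.85
ee_pos: [0.5065, -0.1343, 0.2259]
ee_rot: [0.0, 0.785, 0.62, 0.0]
force: [0.5, 0.0, 0.7]
finger_gap: 0.5
grip_force: 0.0
```

```bash
python3 - <<'E'
from h import *
s=arm.state();print(s['ee_pos'],ris(s['ee_pos']))
i=arm.snapshot('top'); mr=cam('top')
print(proj(mr,[np.r_[wor(0,160),.045],np.r_[wor(-130,160),.045]]).round(1))
cv2.imwrite('pics/t5.png',cv2.resize(i[150:330,160:360,::-1],None,fx=4,fy=3.3,interpolation=2)[:600])
np.save('t5.npy',i)
P=plate(i,mr,(205,220,330,300)); r=cv2.minAreaRect((P*1000).astype(np.float32)); print(r,ris(cv2.boxPoints(r)/1000))
E
```

```text
[ 0.50654514 -0.13425374  0.22589594] [[ -46.4 -185.7]]
[[232.2 228.1]
 [215.9 298.3]]
((598.2125244140625, 167.7667236328125), (94.69024658203125, 144.82135009765625), 0.24238982796669006) [[-88.3 188.8]
 [-54.9  47.9]
 [ 37.2  69.7]
 [  3.8 210.6]]
```

View pics/t5.png

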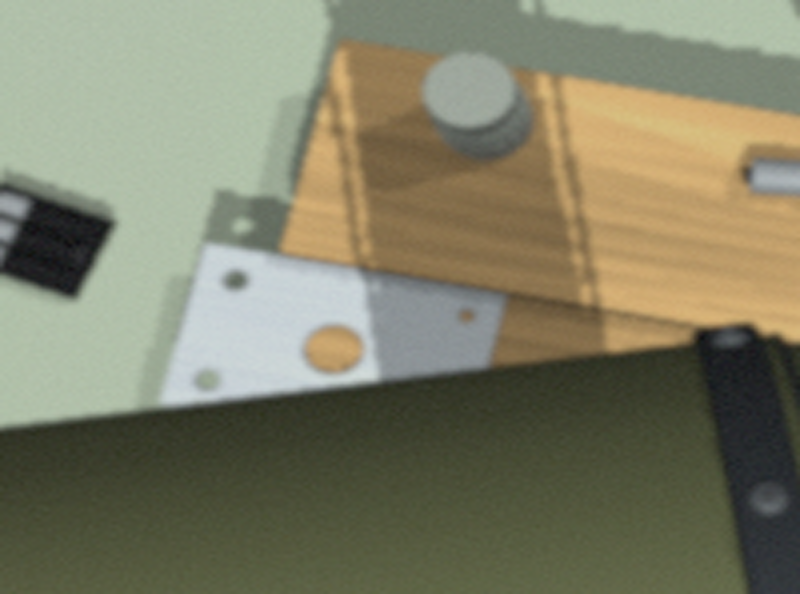

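The top view shows the plate flush along the step. Its back leading corner is at crop (207,241), its trailing corner at (507,293), and the step-top corner at (280,250). Both leading holes are clear of the ledge, over the table.

```bash
python3 - <<'E'
from h import *
mr=cam('top')
f=lambda x,y:(160+(x+.5)/4-.5,150+(y+.5)/3.3-.5)
print(ris(ray(mr,[f(207,241),f(507,293),f(160,403)],.05)),ris(ray(mr,[f(280,250),f(340,40)],.07)))
E
```

```text
[[  1.4 198.1]
 [  1.2  58.5]
 [-89.7 198.4]] [[  1.3 159.5]
 [119.1 159.1]]
```

Overhang measures 39 mm, and the plate's back edge and the step face are both at riser x ≈ 1.3 mm, so it's flush and parallel. Handing in.

```bash
python3 -c "
from workcell import arm
print(arm.finish_job())"
```

```text
the job is handed in; nothing more can be done
None
```

The plate was pushed flush against the step, then along it until its leading end stuck out about 39 mm (measured from the top camera), lying flat with the end holes clear, and the job is handed in; no other object was deliberately touched, though I didn't re-measure their positions at the end.

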